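# Reverse a row of groceries from the stock rack into the delivery carrier

### The arm

A 7-joint arm with a two-finger parallel gripper is mounted at the origin on the work surface. World frame = base frame: x ahead of the robot, y to its left, z up, the work surface at z = 0. Lengths are in m, angles in rad, forces in N, time in s.
With the tool pointing down it reaches from about 0.4 to 0.85 m from the base axis. Payload 4.5 kg.
Tool frame: the origin (TCP) lies on the centre line of the jaws, within the pads' length; the fingertips stand 14 mm ahead of it and the grasp point (between the pads) lies 5 mm behind it (ctrl.tip_extent is the distance from the TCP to the fingertips, in m); z points along the fingers, x is the direction in which the jaws open and shut, and the axes are right-handed (so a half turn about z gives the same grasp; the last joint's range is limited). The gripper opens to 88 mm and grips with 3 to 60 N. Pads are 18 mm wide; open, the fingers measure 123 mm over their backs; the gripper's body (75 mm by 187 mm) begins 45 mm behind the grasp point.
Start: joints at [1.235, 0.689, -0.195, 1.565, 0.157, 0.902, -0.215], TCP at [0.226, -0.583, 0.253] pointing down, gripper open.
Joint ranges: [-3.01, 3.01], [-0.46, 2.08], [-1.47, 1.51], [0.13, 2.56], [-1, 4.14], [0.04, 2.09], [-2.66, 2.66]. Speed limits (rad/s): [2.57, 2.57, 3.14, 3.14, 3.14, 3.14, 3.14].

### API

Orientations are given as a unit quaternion [w, x, y, z].
In Python, from plant import ctrl gives the robot as it stands.
- The arm moves only by the tool move_arm, never from a script. Its arguments are lists of equal length, an entry for each row: "turn": the turn, a rotation vector about the world's x, y, z in rad, a list of three; "translation": the shift along the world's x, y, z in m, a list of three; "claw": the finger opening in m, from 0 to 0.0881. In form: {"turn": [[ax, ay, az], ...], "translation": [[dx, dy, dz], ...], "claw": [claw, ...]}. A call has 1 to 12 rows; each row shifts and turns the commanded pose from where the row before left it; what a row does not reach is not made up. A row lasts 1/10 s, in which the tool goes at most 50 mm and 8.59 degrees, less where a joint would pass 70% of its speed; a pose out of reach is approached as far as the arm can. A call with a gripper value outside its range is refused whole. The fingers move at their own pace and stop on an object; "grip_force" is the grip in N (left out, the last holds). Time passes only in rows, so rows that do not move let the fingers close. It gives the time, the measured TCP pose, the force and the opening at its end, in the units of the state.
- ctrl.get_obs(): the state, without advancing time (a new reading comes with each control period).
- ctrl.read_camera(name): name is "side" or "top" or "wrist"; returns (picture, depth): 400x640x3 uint8, blue, green, red; 400x640 float32, m along the optical axis (not along the pixel's ray), 0 where there is no reading.
- ctrl.get_calibration(name): a dict with "fov_y" (degrees; the focal length in pixels is half the picture's height over the tangent of half this angle, whatever the lens; pixels are square), "cx", "cy" (the principal point, pixels), "k1" (the pictures are not rectified: a ray, as slopes to the right and down, at radius r is drawn at 1 + k1 r^2 times it, then the intrinsics apply), "R" (3x3) and "t" (3): a world point X has camera coordinates R X + t; the wrist camera has in their place "mount" (4x4, takes a point from camera to tool coordinates, whose origin is the TCP and whose axes are the tool frame's). Camera axes: x right, y down, z forward; pixel columns grow to the right and rows downward; lengths in m; the calibration is good to about 2 mm. A picture is of the moment at which its call begins: read the wrist's pose just before it. get_calibration takes no time and is no camera call.
- ctrl.job_done(): hands the job in, once; it reports no verdict.
The state is a dict: "time_s": time; "joint_positions": joint angles; "joint_vel": joint speeds; "joint_efforts": joint torques, N m; "tcp_pos": TCP position; "tool_rot": TCP orientation; "contact_force": force on the tool from outside, world axes, zero at the start; "moment": the same for the moment, N m; "opening": finger opening in m.
Only numpy, scipy, OpenCV 4.12 (cv2) and the standard library are available. Lean on these libraries where they do the work, as an engineer would, in place of code of your own. Each camera call takes 0.05 s, during which the arm holds its last target.

### The job

Move the four groceries standing in a row in the plywood stock rack into the empty white carrier, in reverse order: seen from the robot, the leftmost one goes into the carrier's rightmost bay, the next one beside it, and so on, so that the rightmost one ends leftmost. Stand each upright in the middle of its bay, set down gently rather than dropped, and leave all four standing there.

Things in the scene. Friction and masses are not known exactly. Their poses are not given: they have to be found in the camera images.
- tin_mid (a point): Plain steel food tin, upright cylinder 54 mm in diameter, 75 mm tall, paper band. The point is its centre, half-way up (37.5 mm above its underside); z along its axis. 0.14 to 0.28 kg.
- jar_mid (a point): Amber glass preserve jar, upright, 56 mm in diameter up to 60 mm high, then a shoulder and a brass lid 52 mm in diameter, 78 mm tall in all. The point is half-way up (39 mm above its underside), on its axis; z up. 0.2 to 0.4 kg.
- carton_mid (a point): Brown paperboard carton with paler paper panels on its two faces across x, upright box 40 (x) x 54 (y) x 80 (z) mm. The point is its centre, half-way up (40 mm above its underside). It starts with its x within 0.15 rad of the rack's x. 0.08 to 0.17 kg.
- cheese_mid (a point): Block of hard yellow cheese with a small paper label on top, 48 (x) x 54 (y) x 60 (z) mm. The point is its centre, half-way up (30 mm above its underside). It starts with its x within 0.15 rad of the rack's x. 0.14 to 0.28 kg.
- bay_tin: The black square pad, 74 x 74 x 3 mm, fixed on the stock rack, on which the tin stands at the start (it marks the tin's starting place in the row and never moves). Origin at the centre of its underside, 3 mm below the face the thing stands on; axes parallel to the rack's.
- bay_jar: The black square pad, 74 x 74 x 3 mm, fixed on the stock rack, on which the jar stands at the start (it marks the jar's starting place in the row and never moves). Origin at the centre of its underside, 3 mm below the face the thing stands on; axes parallel to the rack's.
- bay_carton: The black square pad, 74 x 74 x 3 mm, fixed on the stock rack, on which the carton stands at the start (it marks the carton's starting place in the row and never moves). Origin at the centre of its underside, 3 mm below the face the thing stands on; axes parallel to the rack's.
- bay_cheese: The black square pad, 74 x 74 x 3 mm, fixed on the stock rack, on which the cheese stands at the start (it marks the cheese's starting place in the row and never moves). Origin at the centre of its underside, 3 mm below the face the thing stands on; axes parallel to the rack's.
- stock_rack: Fixed plywood rack, full at the start, near or far. 350 x 90 mm, open at front and back; bays in a row at y = -127.5, -42.5, 42.5, 127.5 mm, x = 0, parted by ridges 20 mm tall, end boards 40 mm tall at y = +-180. Things stand 15 mm above the table. Origin: underside centre, on the table; y to the robot's left, x away from it (yaw up to 0.15 rad). Grip across the row.
- carrier: Fixed white plastic carrier, empty at the start, near or far; grey pads. 350 x 90 mm, open at front and back; bays in a row at y = -127.5, -42.5, 42.5, 127.5 mm, x = 0, parted by ridges 20 mm tall, end boards 40 mm tall at y = +-180. Things stand 15 mm above the table. Origin: underside centre, on the table; y to the robot's left, x away from it (yaw up to 0.15 rad).
Things that resemble listed ones, but are neither listed nor needed, are in the scene too. Leave any red look-alike of the part that bears jar_mid alone. What is shaped like the part that bears carton_mid but green is not meant.

How it is judged:
At the end, for the whole second after the job is handed in: Each thing stands upright (0.12 rad) and at rest on the floor of its carrier bay (height within 5 mm), within 14 mm of the bay's middle along and across the row. Its bay mirrors its starting bay: start at rack y, end at carrier -y (((y of bay_tin in the frame of stock_rack between -0.1575 and -0.0975 m and y of tin_mid in the frame of carrier between 0.1135 and 0.1415 m) or (y of bay_tin in the frame of stock_rack between -0.0725 and -0.0125 m and y of tin_mid in the frame of carrier between 0.0285 and 0.0565 m) or (y of bay_tin in the frame of stock_rack between 0.0125 and 0.0725 m and y of tin_mid in the frame of carrier between -0.0565 and -0.0285 m) or (y of bay_tin in the frame of stock_rack between 0.0975 and 0.1575 m and y of tin_mid in the frame of carrier between -0.1415 and -0.1135 m)) and x of tin_mid in the frame of carrier between -0.014 and 0.014 m and z of tin_mid in the frame of carrier between 0.0475 and 0.0575 m and angle between each of tin_mid, jar_mid, carton_mid, cheese_mid's own z axis and vertical below 0.12 rad and linear speed of each of tin, jar, carton, cheese below 0.02 m/s and ((y of bay_jar in the frame of stock_rack between -0.1575 and -0.0975 m and y of jar_mid in the frame of carrier between 0.1135 and 0.1415 m) or (y of bay_jar in the frame of stock_rack between -0.0725 and -0.0125 m and y of jar_mid in the frame of carrier between 0.0285 and 0.0565 m) or (y of bay_jar in the frame of stock_rack between 0.0125 and 0.0725 m and y of jar_mid in the frame of carrier between -0.0565 and -0.0285 m) or (y of bay_jar in the frame of stock_rack between 0.0975 and 0.1575 m and y of jar_mid in the frame of carrier between -0.1415 and -0.1135 m)) and x of jar_mid in the frame of carrier between -0.014 and 0.014 m and z of jar_mid in the frame of carrier between 0.049 and 0.059 m and ((y of bay_carton in the frame of stock_rack between -0.1575 and -0.0975 m and y of carton_mid in the frame of carrier between 0.1135 and 0.1415 m) or (y of bay_carton in the frame of stock_rack between -0.0725 and -0.0125 m and y of carton_mid in the frame of carrier between 0.0285 and 0.0565 m) or (y of bay_carton in the frame of stock_rack between 0.0125 and 0.0725 m and y of carton_mid in the frame of carrier between -0.0565 and -0.0285 m) or (y of bay_carton in the frame of stock_rack between 0.0975 and 0.1575 m and y of carton_mid in the frame of carrier between -0.1415 and -0.1135 m)) and x of carton_mid in the frame of carrier between -0.014 and 0.014 m and z of carton_mid in the frame of carrier between 0.05 and 0.06 m and ((y of bay_cheese in the frame of stock_rack between -0.1575 and -0.0975 m and y of cheese_mid in the frame of carrier between 0.1135 and 0.1415 m) or (y of bay_cheese in the frame of stock_rack between -0.0725 and -0.0125 m and y of cheese_mid in the frame of carrier between 0.0285 and 0.0565 m) or (y of bay_cheese in the frame of stock_rack between 0.0125 and 0.0725 m and y of cheese_mid in the frame of carrier between -0.0565 and -0.0285 m) or (y of bay_cheese in the frame of stock_rack between 0.0975 and 0.1575 m and y of cheese_mid in the frame of carrier between -0.1415 and -0.1135 m)) and x of cheese_mid in the frame of carrier between -0.014 and 0.014 m and z of cheese_mid in the frame of carrier between 0.04 and 0.05 m); the robot touches nothing.
It fails at once if the tin is dropped: it moves faster than 0.6 m/s while the fingers do not touch it (a fall of about 2 cm) (contact force between the fingers and tin below 0.05 N and linear speed of tin above 0.6 m/s).
It fails at once if the jar is dropped: it moves faster than 0.6 m/s while the fingers do not touch it (a fall of about 2 cm) (contact force between the fingers and jar below 0.05 N and linear speed of jar above 0.6 m/s).
It fails at once if the carton is dropped: it moves faster than 0.6 m/s while the fingers do not touch it (a fall of about 2 cm) (contact force between the fingers and carton below 0.05 N and linear speed of carton above 0.6 m/s).
It fails at once if the cheese is dropped: it moves faster than 0.6 m/s while the fingers do not touch it (a fall of about 2 cm) (contact force between the fingers and cheese below 0.05 N and linear speed of cheese above 0.6 m/s).
It also fails if it takes over 99 s, if anything falls off the work surface, if the arm or the gripper's body presses on something with over 40 N, if the wrist force passes 120 N, or if a joint passes its speed limit or range.

## Working session

There is one attempt and no reset: what is moved stays moved. The work goes in short steps, Python scripts to look and compute and a tool call to move; the robot and the scene stay as the last step left them, time stands still between calls to the robot, and variables do not carry over. Pictures are saved under pics/ and viewed, and the job is handed in when it is done.

Besides the shell and the picture viewer there is one more tool, called as a command line: name --argument value ..., lists and objects as JSON in quotes. move_arm: Moves the arm, as the interface text tells. Its arguments: {"type":"object","properties":{"turn":{"type":"array","items":{"type":"array","items":{"type":"number"}}},"translation":{"type":"array","items":{"type":"array","items":{"type":"number"}}},"claw":{"type":"array","items":{"type":"number"}},"grip_force":{"type":"number"}},"required":["turn","translation","claw"]}

```bash
ls; mkdir -p pics; python3 - <<'E'
from plant import ctrl
import cv2,numpy as np
o=ctrl.get_obs(); print({k:np.round(v,3) for k,v in o.items()})
for n in ['side','top','wrist']:
    c=ctrl.get_calibration(n); print(n,{k:np.round(v,4).tolist() for k,v in c.items()})
    p,d=ctrl.read_camera(n); cv2.imwrite(f'pics/{n}0.png',p); np.save(f'{n}0.npy',d); print((d>0).mean())
print(ctrl.tip_extent)
E
```

```text
pics
{'time_s': np.float64(0.0), 'joint_positions': array([ 1.235,  0.69 , -0.195,  1.566,  0.157,  0.903, -0.215]), 'joint_vel': array([-0.002, -0.   , -0.001,  0.   ,  0.001,  0.   ,  0.002]), 'joint_efforts': array([ 1.0000e-03, -5.2757e+01, -1.2670e+00, -1.5343e+01, -5.3000e-02,
        7.0000e-03,  0.0000e+00]), 'tcp_pos': array([ 0.226, -0.582,  0.252]), 'tool_rot': array([-0.   ,  0.825, -0.565, -0.001]), 'contact_force': array([-0.936,  0.432,  0.797]), 'moment': array([-0.032, -0.018, -0.013]), 'opening': np.float64(0.088)}
side {'fov_y': 51.0969, 'cx': 319.7375, 'cy': 201.8633, 'k1': -0.0893, 'R': [[0.7895, -0.6136, 0.0131], [-0.4675, -0.6151, -0.6349], [0.3976, 0.4952, -0.7725]], 't': [-0.4043, 0.2444, 0.5646]}
0.9958828125
top {'fov_y': 50.3839, 'cx': 317.2944, 'cy': 200.9172, 'k1': -0.0758, 'R': [[0.0123, -0.9994, 0.0321], [-0.9807, -0.0183, -0.1945], [0.195, -0.0291, -0.9804]], 't': [-0.0268, 0.4965, 0.645]}
0.9959765625
wrist {'fov_y': 62.4689, 'cx': 319.3343, 'cy': 198.6999, 'k1': -0.0109, 'mount': [[1.0, -0.0001, -0.0014, -0.0005], [0.0006, 0.9546, 0.2978, -0.0764], [0.0013, -0.2978, 0.9546, -0.1322], [0.0, 0.0, 0.0, 1.0]]}
0.99566796875
0.014
```

View pics/side0.png

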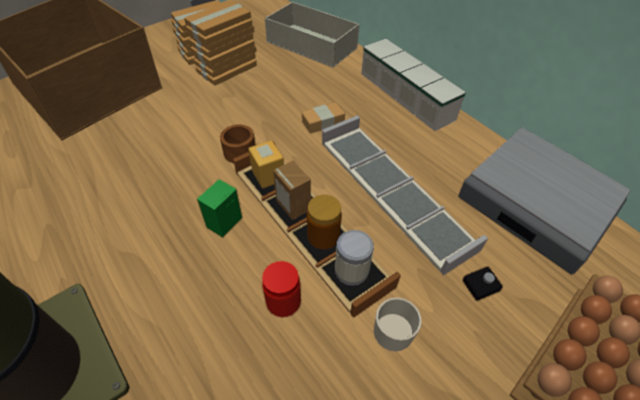

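View pics/top0.png

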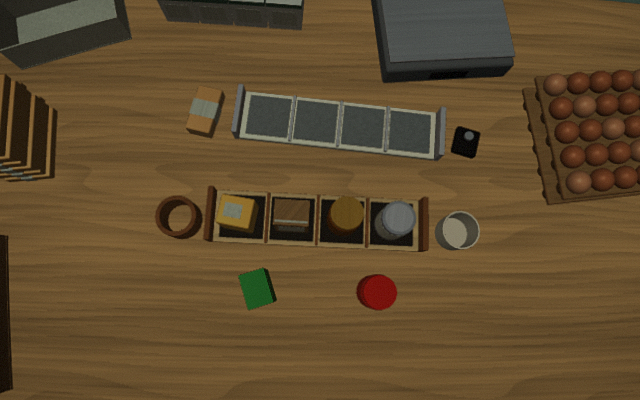

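The row, left to right, is cheese (top px 236,212), carton (292,214), jar (346,215) and tin (397,220). The rack is near and the carrier far. Look-alikes to avoid are the red jar (377,292), green carton (257,288), brown box (205,110), and cups (178,217) and (460,231). Next I'll measure.

```bash
cat > h.py <<'E'
import numpy as np,cv2
from scipy.spatial.transform import Rotation as Ro
from plant import ctrl
def K(c):
    f=200/np.tan(np.radians(c['fov_y'])/2); return f
def rays(c,uv):
    f=K(c); q=(np.asarray(uv,float)-[c['cx'],c['cy']])/f
    s=q.copy()
    for _ in range(20): s=q/(1+c['k1']*(s**2).sum(-1,keepdims=True))
    return s
def cloud(name,d,obs=None):
    c=ctrl.get_calibration(name)
    v,u=np.mgrid[0:400,0:640]; s=rays(c,np.stack([u,v],-1).reshape(-1,2))
    P=np.c_[s,np.ones(len(s))]*d.reshape(-1,1)
    if 'R' in c: W=(P-c['t'])@np.array(c['R'])
    else:
        m=np.array(c['mount']); q=obs['tool_rot']; R=Ro.from_quat([q[1],q[2],q[3],q[0]]).as_matrix()
        W=(P@m[:3,:3].T+m[:3,3])@R.T+obs['tcp_pos']
    W=W.reshape(400,640,3); W[d<=0]=np.nan; return W
def proj(name,X):
    c=ctrl.get_calibration(name); p=np.asarray(X)@np.array(c['R']).T+c['t']; s=p[...,:2]/p[...,2:]
    s=s*(1+c['k1']*(s**2).sum(-1,keepdims=True)); return s*K(c)+[c['cx'],c['cy']]
E
python3 - <<'E'
from h import *
for n in ['top','side']:
    W=cloud(n,np.load(n+'0.npy')); np.save(n+'W.npy',W)
    pts={'top':dict(cheese=(236,212),carton=(292,210),jar=(346,211),tin=(398,216),c1=(268,116),c2=(316,122),c3=(362,127),c4=(411,131),table=(300,160),padtin=(375,235),pc=(310,225)),
     'side':dict(cheese=(265,150),carton=(290,175),jar=(323,207),tin=(354,245),c1=(355,148),c2=(381,174),c3=(410,203),c4=(444,237),table=(360,260),padtin=(335,280))}[n]
    for k,(u,v) in pts.items(): print(n,k,np.round(np.nanmedian(W[v-2:v+3,u-2:u+3].reshape(-1,3),0),4))
E
```

```text
top cheese [0.4716 0.1082 0.0752]
top carton [0.4728 0.0204 0.0949]
top jar [ 0.4731 -0.0617  0.093 ]
top tin [ 0.4673 -0.1421  0.0909]
top c1 [0.6569 0.07   0.0146]
top c2 [ 0.6477 -0.016   0.0144]
top c3 [ 0.6402 -0.0986  0.0144]
top c4 [ 0.635  -0.1871  0.0148]
top table [5.807e-01 1.130e-02 3.000e-04]
top padtin [ 0.4464 -0.119   0.0148]
top pc [ 0.4602 -0.0082  0.0151]
side cheese [0.474  0.1126 0.0737]
side carton [0.4639 0.0195 0.0945]
side jar [ 0.4662 -0.0652  0.0928]
side tin [ 0.4598 -0.1462  0.0904]
side c1 [0.6528 0.0637 0.0145]
side c2 [ 0.6439 -0.021   0.0147]
side c3 [ 0.6372 -0.1057  0.015 ]
side c4 [ 0.6305 -0.1939  0.0143]
side table [ 0.4514 -0.1695  0.0868]
side padtin [ 0.4304 -0.1438  0.0142]
```

```bash
python3 - <<'E'
import cv2
p=cv2.imread('pics/top0.png')[80:250,190:450]; cv2.imwrite('pics/crop1.png',cv2.resize(p,None,fx=3,fy=3,interpolation=2))
E
```

```text
(no output)
```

View pics/crop1.png

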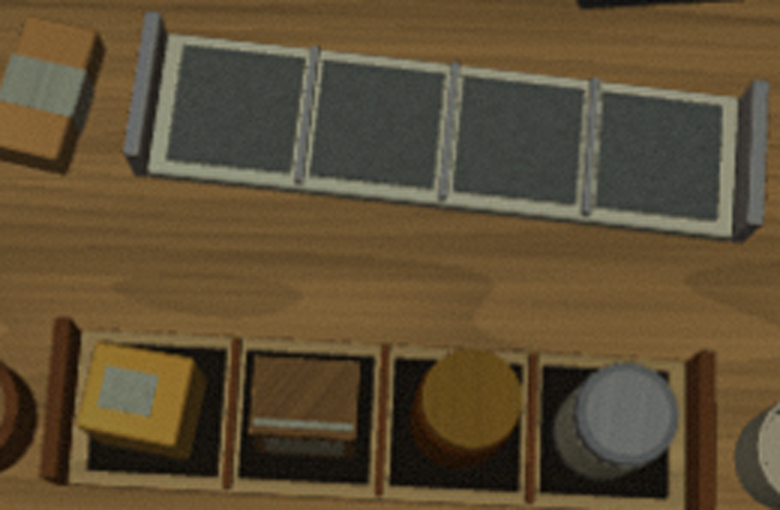

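The crop confirms the four choices, and the top heights (75, 95, 93, 90 mm) match the text in both views. Next are the centres and yaws.

```bash
python3 - <<'E'
from h import *
bx={'cheese':(.472,.110,.075),'carton':(.470,.020,.095),'jar':(.470,-.063,.093),'tin':(.463,-.144,.090)}
for n in ['top','side']:
    W=np.load(n+'W.npy').reshape(-1,3)
    for k,(x,y,z) in bx.items():
        s=W[(abs(W[:,0]-x)<.045)&(abs(W[:,1]-y)<.042)&(abs(W[:,2]-z)<.005)]
        q=(s[:,:2]*1000).astype(np.float32)
        if k in('jar','tin'): 
            c,r=cv2.minEnclosingCircle(q); A=np.c_[2*q,np.ones(len(q))]; print(n,k,len(q),np.round(c,1),round(r,1),'cent',q.mean(0).round(1),np.median(s[:,2]).round(4), 'mid',(q.max(0)+q.min(0))/2,q.max(0)-q.min(0))
        else: print(n,k,len(q),cv2.minAreaRect(q),'cent',q.mean(0).round(1),np.median(s[:,2]).round(4))
    # carrier/rack floor + frame: 8..45mm heights
    for nm,xr,yr in [('rack',(.40,.54),(-.27,.22)),('carrier',(.57,.72),(-.28,.17))]:
        # end boards tops z~.04 dark
        m=(W[:,0]>xr[0])&(W[:,0]<xr[1])&(W[:,1]>yr[0])&(W[:,1]<yr[1])&(W[:,2]>.007)&(W[:,2]<.045)
        s=W[m]; q=(s[:,:2]*1000).astype(np.float32)
        print(n,nm,len(q),cv2.minAreaRect(q))
E
```

```text
top cheese 1058 ((474.731689453125, 110.38137817382812), (54.73030471801758, 48.722190856933594), 80.90753936767578) cent [474.1 109.9] 0.0749
top carton 937 ((470.4420471191406, 21.52886962890625), (53.9149055480957, 40.36140441894531), 87.35848999023438) cent [470.1  21.6] 0.0949
top jar 881 [472.1 -63.4] 26.0 cent [471.7 -63.2] 0.0929 mid [471.9572  -63.36016] [49.819336 49.39642 ]
top tin 919 [ 466.1 -143.5] 26.9 cent [ 465.5 -142.9] 0.0902 mid [ 466.0755  -143.33884] [53.363922 51.653748]
top rack 7799 ((471.6190185546875, -25.201400756835938), (490.923583984375, 91.22492980957031), 88.02155303955078)
top carrier 10861 ((646.1482543945312, -54.57188415527344), (456.2518615722656, 94.12076568603516), 85.02891540527344)
side cheese 558 ((469.8936462402344, 107.67701721191406), (53.983192443847656, 47.75848388671875), 80.58506774902344) cent [468.9 105.1] 0.0739
side carton 648 ((466.344970703125, 19.767704010009766), (56.401729583740234, 40.6121940612793), 87.17584991455078) cent [465.2  17.7] 0.0945
side jar 728 [467.6 -65.1] 26.6 cent [466.8 -66.8] 0.0925 mid [467.86975 -65.82895] [51.089996 50.95917 ]
side tin 932 [ 461.9 -146.3] 27.6 cent [ 460.2 -147.3] 0.09 mid [ 461.7927 -146.2862] [54.157654 52.83368 ]
side rack 6679 ((467.34039306640625, -25.487838745117188), (492.0835876464844, 91.39454650878906), 87.9312515258789)
side carrier 8462 ((642.2200927734375, -54.75309753417969), (455.9786071777344, 95.58010864257812), 85.38815307617188)
```

move_arm --turn '[[0,0,0.078],[0,0,0.078],[0,0,0.078],[0,0,0.078],[0,0,0.078],[0,0,0.078],[0,0,0.078],[0,0,0.078],[0,0,0.078],[0,0,0.078],[0,0,0.078],[0,0,0.078]]' --translation '[[0.0216,0.0408,0.0055],[0.0216,0.0408,0.0055],[0.0216,0.0408,0.0055],[0.0216,0.0408,0.0055],[0.0216,0.0408,0.0055],[0.0216,0.0408,0.0055],[0.0216,0.0408,0.0055],[0.0216,0.0408,0.0055],[0.0216,0.0408,0.0055],[0.0216,0.0408,0.0055],[0.0216,0.0408,0.0055],[0.0216,0.0408,0.0055]]' --claw '[0.088,0.088,0.088,0.088,0.088,0.088,0.088,0.088,0.088,0.088,0.088,0.088]' --grip_force 20

```text
time_s: 1.35
tcp_pos: [0.4855, -0.0915, 0.3189]
tool_rot: [0.0, 0.991, -0.131, -0.0]
contact_force: [0.4, -0.5, -0.6]
opening: 0.088
```

move_arm --turn '[[0,0,0.078],[0,0,0.078],[0,0,0.074],[0,0,0],[0,0,0],[0,0,0]]' --translation '[[0.0216,0.0408,0],[0.0216,0.0408,0],[0.0216,0.0408,0],[0,0,0],[0,0,0],[0,0,0]]' --claw '[0.088,0.088,0.088,0.088,0.088,0.088]'

```text
time_s: 1.95
tcp_pos: [0.5493, 0.0275, 0.3183]
tool_rot: [0.001, 1.0, -0.019, -0.001]
contact_force: [-0.2, 0.2, -0.4]
opening: 0.0881
```

```bash
cat > w.py <<'E'
from h import *
import sys
tag=sys.argv[1]
o=ctrl.get_obs(); p,d=ctrl.read_camera('wrist'); cv2.imwrite(f'pics/w{tag}.png',p)
W=cloud('wrist',d,o); np.save(f'w{tag}W.npy',W)
R=Ro.from_quat(np.roll(o['tool_rot'],-1)).as_matrix()
print('tcp',o['tcp_pos'].round(4),'yaw',np.degrees(np.arctan2(R[1,0],R[0,0])).round(2),'z',R[:,2].round(4),o['time_s'],'j',o['joint_positions'].round(2),'F',o['contact_force'].round(1))
E
python3 w.py 1; python3 - <<'E'
from h import *
W=np.load('w1W.npy').reshape(-1,3)
bx={'cheese':(.472,.110,.075),'carton':(.470,.020,.095),'jar':(.470,-.063,.093),'tin':(.463,-.144,.090)}
for k,(x,y,z) in bx.items():
    s=W[(abs(W[:,0]-x)<.045)&(abs(W[:,1]-y)<.042)&(abs(W[:,2]-z)<.005)]
    q=(s[:,:2]*1000).astype(np.float32)
    print(k,len(q),cv2.minEnclosingCircle(q) if k in('jar','tin') else cv2.minAreaRect(q),q.mean(0),np.median(s[:,2]))
for nm,xr,yr in [('rack',(.42,.53),(-.27,.22)),('carrier',(.57,.72),(-.27,.15))]:
    m=(W[:,0]>xr[0])&(W[:,0]<xr[1])&(W[:,1]>yr[0])&(W[:,1]<yr[1])&(W[:,2]>.030)&(W[:,2]<.042)
    q=(W[m][:,:2]*1000).astype(np.float32); print(nm,len(q)) 
s=W[(abs(W[:,0]-.58)<.01)&(abs(W[:,1]+.02)<.02)];print('table',np.median(s[:,2]))
E
```

```text
tcp [0.5493 0.0275 0.3183] yaw -2.13 z [-0.0013 -0.0016 -1.    ] 1.95 j [ 0.19  0.55 -0.54  1.7   0.33  0.99 -0.5 ] F [-0.2  0.2 -0.4]
cheese 2247 ((470.39080810546875, 109.51380920410156), (54.02862548828125, 48.397544860839844), 79.8529281616211) [471.2203  109.79096] 0.07507917337802653
carton 1748 ((465.9883728027344, 20.74616241455078), (54.354854583740234, 40.409881591796875), 87.46321868896484) [466.53687   21.618464] 0.09496818257912117
jar 1388 ((466.9781494140625, -64.08573913574219), 26.449430465698242) [467.9073  -62.89326] 0.09277657568079069
tin 964 ((461.0018615722656, -143.74050903320312), 27.012577056884766) [ 462.15884 -136.93411] 0.09009533966860389
rack 1413
carrier 677
table -0.00016335229442665522
```

View pics/w1.png

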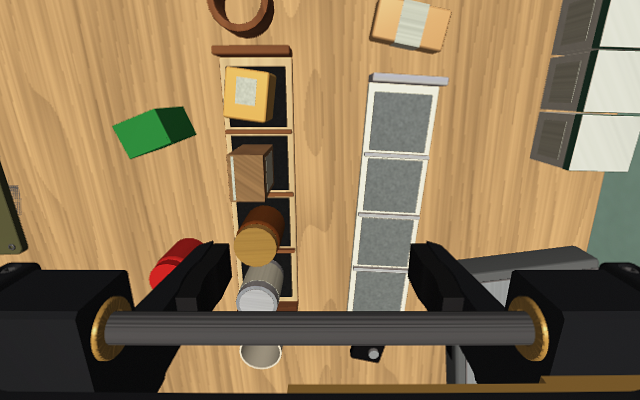

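```bash
python3 - <<'E'
from h import *
for n,Wf,im in [('wrist','w1W.npy','w1'),('top','topW.npy','top0'),('side','sideW.npy','side0')]:
    W=np.load(Wf); g=cv2.cvtColor(cv2.imread(f'pics/{im}.png'),cv2.COLOR_BGR2GRAY).astype(int)
    reg=(abs(W[...,0]-.645)<.07)&(abs(W[...,1]+.055)<.2)&(abs(W[...,2]-.015)<.006)
    th,_=cv2.threshold(g[reg].astype(np.uint8),0,255,cv2.THRESH_OTSU)
    m=(reg&(g<th)).astype(np.uint8); m=cv2.morphologyEx(m,cv2.MORPH_OPEN,np.ones((3,3)))
    k,l,st,ce=cv2.connectedComponentsWithStats(m)
    for i in range(1,k):
        if st[i,4]<300: continue
        q=(W[l==i][:,:2]*1000).astype(np.float32); r=cv2.minAreaRect(q)
        print(n,st[i,4],np.round(r[0],1),np.round(r[1],1),round(r[2],1),np.median(W[l==i][:,2]).round(4))
E
```

```text
wrist 3281 [653.7  67.7] [73.9 74.1] 84.6 0.015
wrist 2782 [645.5 -17.1] [75.  73.9] 84.4 0.0149
wrist 2423 [ 638.2 -101.6] [76.2 74.8] 84.6 0.0148
wrist 1892 [ 629.9 -180.6] [72.8 73.8] 85.4 0.0147
top 1602 [657.5  69.2] [74.8 74.4] 84.0 0.0148
top 1588 [649.6 -14.9] [73.7 74.7] 84.8 0.0148
top 1577 [ 642.7 -100.1] [74.5 75.7] 85.5 0.0147
top 1558 [ 633.7 -184.5] [74.6 75.6] 85.6 0.0148
side 2023 [650.3  21.2] [165.4  78.4] 83.6 0.0144
side 1288 [ 637.6 -102.3] [82.8 72.9] 84.9 0.0146
side 1486 [ 630.3 -187.8] [73.9 75.1] 85.0 0.0143
```

```bash
python3 - <<'E'
from h import *
W=np.concatenate([np.load('topW.npy').reshape(-1,3),np.load('w1W.npy').reshape(-1,3)[:0]])
import itertools
xs=np.arange(.30,.86,.03); ys=np.arange(.24,-.34,-.04)
print('x\\y  '+' '.join(f'{y:5.2f}' for y in ys))
for x in xs:
    print(f'{x:.2f} '+' '.join((lambda s:f'{np.nanmax(s)*1000:5.0f}' if len(s) else '  -  ')(W[(abs(W[:,0]-x)<.015)&(abs(W[:,1]-y)<.02),2]) for y in ys))
E
```

```text
x\y   0.24  0.20  0.16  0.12  0.08  0.04 -0.00 -0.04 -0.08 -0.12 -0.16 -0.20 -0.24 -0.28 -0.32
0.30     3     4     3     3     4     3     4     3     3     5     4     3     3     3     3
0.33     4     4     3     3    83    82     4     3    79    80     3     4     3     3     3
0.36     4     5     3     3    84    83     3     4    80    81     4     3     4     3     4
0.39     3     3     4     3    83    80     3     3    51    79     3     3     4     3     3
0.42     4     4    42    14    21    14    21    23    17    21    18    42    51    52     3
0.45    51    50    73    78    77    98    98    96    95    93    93    43    52    52     3
0.48    51    50    51    79    78    97    98    96    96    93    93    42    53    52     4
0.51    50    50    42    76    74    17    22    94    95    22    17    42     4     3     3
0.54     3     3     3     4     4     3     3     3     3     4     3     4     3     3     3
0.57     3     3     4     3     4     3     4     3     3     3     5     5    41     4     3
0.60     3     4     3     4    14    22    17    22    18    21    22    18    42    21    20
0.63     4    34    34    42    18    23    18    21    18    21    23    18    42    27    21
0.66     4    34    34    43    19    23    19    22    22    18    23    19    42    18     3
0.69     4    33    33    44    18    22    18    21    22    16    21    14    13     3     3
0.72     3    30     4    41     8     3     4     3     4    50    50     3     4     3     3
0.75     3     4     4     3     3     4     4     4     3    52    69    68    68    68    67
0.78     4     3     4     3     3     4     3     3     3    66    68    68    68    69    68
0.81     3     5     4     4     4     4     4     3     4    67    68    68    68    68    69
0.84    71    75    80    80    80    80    80     3     4    67    68    68    69    68    68
```

move_arm --turn '[[0,0,-0.023],[0,0,-0.023],[0,0,-0.023],[0,0,-0.023],[0,0,-0.023],[0,0,-0.023],[0,0,0],[0,0,0]]' --translation '[[-0.013,0.0137,-0.031],[-0.013,0.0137,-0.031],[-0.013,0.0137,-0.031],[-0.013,0.0137,-0.031],[-0.013,0.0137,-0.031],[-0.013,0.0137,-0.031],[0,0,0],[0,0,0]]' --claw '[0.088,0.088,0.088,0.088,0.088,0.088,0.088,0.088]'

```text
time_s: 2.8
tcp_pos: [0.4722, 0.1102, 0.1331]
tool_rot: [0.001, 0.996, -0.087, 0.0]
contact_force: [0.5, 0.3, -0.3]
opening: 0.088
```

```bash
python3 w.py 2
```

```text
tcp [0.4722 0.1102 0.1331] yaw -9.95 z [-1.0e-04 -1.4e-03 -1.0e+00] 2.8 j [-0.14  0.73 -0.3   2.08  0.52  0.4  -1.02] F [ 0.5  0.3 -0.3]
```

View pics/w2.png

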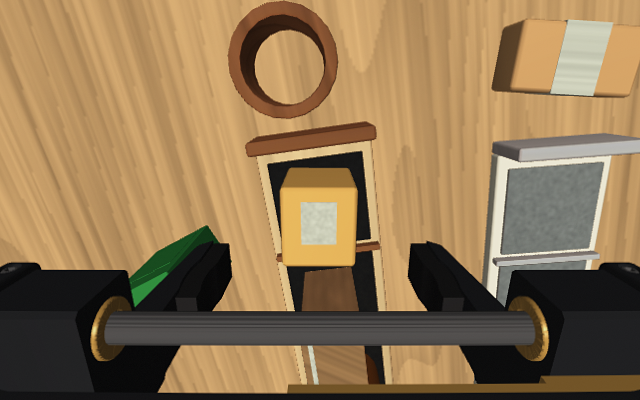

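The wrist view shows the cheese centred between the jaws (px 319,220) and square to them, so I'll descend and grip.

move_arm --turn '[[0,0,0],[0,0,0],[0,0,0],[0,0,0],[0,0,0],[0,0,0],[0,0,0],[0,0,0],[0,0,0],[0,0,0]]' --translation '[[-0.0005,0,-0.02],[-0.0005,0,-0.02],[-0.0005,0,-0.02],[0,0,-0.015],[0,0,-0.006],[0,0,0],[0,0,0],[0,0,0],[0,0,0],[0,0,0]]' --claw '[0.088,0.088,0.088,0.088,0.088,0.088,0.04,0.04,0.04,0.04]' --grip_force 20

```text
time_s: 3.85
tcp_pos: [0.4707, 0.1114, 0.0522]
tool_rot: [-0.0, 0.996, -0.086, 0.0]
contact_force: [0.4, -0.3, 0.3]
opening: 0.0578
```

move_arm --turn '[[0,0,0],[0,0,0],[0,0,0]]' --translation '[[0,0,0],[0,0,0],[0,0,0.005]]' --claw '[0.04,0.04,0.04]'

```text
time_s: 4.15
tcp_pos: [0.47, 0.1114, 0.0564]
tool_rot: [0.0, 0.996, -0.086, -0.001]
contact_force: [-0.9, -1.0, -3.2]
opening: 0.0476
```

move_arm --turn '[[0,0,0],[0,0,0],[0,0,0],[0,0,0],[0,0,0.01],[0,0,0.01],[0,0,0.01],[0,0,0.01],[0,0,0.01],[0,0,0.01],[0,0,0.01],[0,0,0.012]]' --translation '[[0,0,0.02],[0,0,0.03],[0,0,0.03],[0,0,0.03],[0.01,-0.02,0],[0.02,-0.038,0],[0.025,-0.045,0],[0.025,-0.045,0],[0.025,-0.045,0],[0.025,-0.045,0],[0.02,-0.038,0],[0.01,-0.02,0]]' --claw '[0.04,0.04,0.04,0.04,0.04,0.04,0.04,0.04,0.04,0.04,0.04,0.04]'

```text
time_s: 5.35
tcp_pos: [0.6275, -0.1853, 0.166]
tool_rot: [0.001, 0.999, -0.048, -0.0]
contact_force: [0.2, 0.1, -3.5]
opening: 0.0476
```

move_arm --turn '[[0,0,0],[0,0,0],[0,0,0]]' --translation '[[0,0,0],[0,0,0],[0,0,0]]' --claw '[0.04,0.04,0.04]'

```text
time_s: 5.65
tcp_pos: [0.6267, -0.1772, 0.1666]
tool_rot: [-0.001, 0.999, -0.044, -0.001]
contact_force: [-0.5, 0.6, -2.3]
opening: 0.0477
```

```bash
python3 w.py 3
```

```text
tcp [ 0.6267 -0.1772  0.1666] yaw -5.07 z [-0.0015  0.0016 -1.    ] 5.65 j [ 0.47  0.86 -0.5   1.54  0.5   0.86 -0.31] F [-0.5  0.6 -2.3]
```

View pics/w3.png

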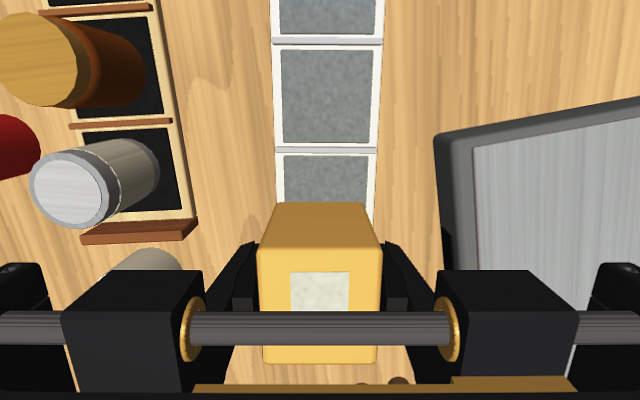

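```bash
cat > pads.py <<'E'
from h import *
import sys
t=sys.argv[1]
W=np.load(f'w{t}W.npy'); g=cv2.cvtColor(cv2.imread(f'pics/w{t}.png'),cv2.COLOR_BGR2GRAY).astype(int)
reg=(abs(W[...,0]-.645)<.07)&(abs(W[...,1]+.055)<.2)&(abs(W[...,2]-.015)<.005)
th,_=cv2.threshold(g[reg].astype(np.uint8),0,255,cv2.THRESH_OTSU)
m=(reg&(g<th)).astype(np.uint8); m=cv2.morphologyEx(m,cv2.MORPH_OPEN,np.ones((3,3)))
k,l,st,ce=cv2.connectedComponentsWithStats(m)
for i in range(1,k):
    if st[i,4]<600: continue
    q=(W[l==i][:,:2]*1000).astype(np.float32); r=cv2.minAreaRect(q)
    print(st[i,:],np.round(r[0],1),np.round(r[1],1),round(r[2],1),np.median(W[l==i][:,2]).round(4))
E
python3 pads.py 3;python3 pads.py 2
```

```text
[ 279    0   97   35 3281] [643.1 -41.9] [24.2 74.2] 84.7 0.0153
[ 280   50   93   93 8287] [ 637.5 -101.5] [72.9 74.4] 84.8 0.0152
[ 283  155   85   49 3840] [ 631.  -170.3] [42.8 74.5] 84.1 0.0151
[ 500  162  104   93 7902] [653.9  66.8] [76.5 77.1] 84.4 0.015
[496 260  90  45 980] [646.8   4.4] [41.9 76.4] 88.0 0.015
```

move_arm --turn '[[0,0,0],[0,0,0],[0,0,0],[0,0,0],[0,0,0],[0,0,0],[0,0,0],[0,0,0]]' --translation '[[0.0035,-0.007,-0.01],[0,0,-0.02],[0,0,-0.025],[0,0,-0.025],[0,0,-0.02],[0,0,-0.007],[0,0,0],[0,0,0]]' --claw '[0.04,0.04,0.04,0.04,0.04,0.04,0.04,0.04]'

```text
time_s: 6.5
tcp_pos: [0.6318, -0.1863, 0.0605]
tool_rot: [0.0, 0.999, -0.045, 0.001]
contact_force: [-0.5, -0.4, -1.6]
opening: 0.0478
```

move_arm --turn '[[0,0,0],[0,0,0],[0,0,0],[0,0,0],[0,0,0]]' --translation '[[-0.0015,0.002,-0.003],[0,0,-0.002],[0,0,-0.002],[0,0,-0.001],[0,0,0]]' --claw '[0.04,0.04,0.04,0.04,0.04]'

```text
time_s: 7.0
tcp_pos: [0.6297, -0.1845, 0.0521]
tool_rot: [0.0, 0.999, -0.046, 0.0]
contact_force: [-0.9, -0.0, 0.3]
opening: 0.0478
```

move_arm --turn '[[0,0,0],[0,0,0],[0,0,0],[0,0,0],[0,0,0],[0,0,0],[0,0,0],[0,0,0]]' --translation '[[0,0,0],[0,0,0],[0,0,0],[0,0,0.01],[0,0,0.025],[0,0,0.035],[0,0,0.035],[0,0,0]]' --claw '[0.088,0.088,0.088,0.088,0.088,0.088,0.088,0.088]'

```text
time_s: 7.8
tcp_pos: [0.6332, -0.1844, 0.1628]
tool_rot: [0.0, 0.999, -0.046, 0.005]
contact_force: [1.1, 0.7, 0.9]
opening: 0.0878
```

move_arm --turn '[[0,0,0.008],[0,0,0.008],[0,0,0.008],[0,0,0.008],[0,0,0.008],[0,0,0.008],[0,0,0],[0,0,0],[0,0,0]]' --translation '[[-0.0164,0.0205,0],[-0.0246,0.0308,0],[-0.0287,0.036,0],[-0.0287,0.036,0],[-0.0287,0.036,0],[-0.0246,0.0308,0],[-0.0123,0.0154,0],[0,0,0],[0,0,0]]' --claw '[0.088,0.088,0.088,0.088,0.088,0.088,0.088,0.088,0.088]'

```text
time_s: 8.7
tcp_pos: [0.4662, 0.0207, 0.1569]
tool_rot: [0.0, 1.0, -0.021, 0.0]
contact_force: [0.4, -0.4, 0.2]
opening: 0.0874
```

```bash
python3 w.py 4; python3 - <<'E'
from h import *
p,d=ctrl.read_camera('top'); cv2.imwrite('pics/top4.png',p)
W=np.load('w4W.npy').reshape(-1,3)
s=W[(abs(W[:,0]-.466)<.045)&(abs(W[:,1]-.02)<.042)&(abs(W[:,2]-.095)<.005)]
print(cv2.minAreaRect((s[:,:2]*1000).astype(np.float32)))
W=cloud('top',d).reshape(-1,3)
s=W[(abs(W[:,0]-.633)<.05)&(abs(W[:,1]+.185)<.042)&(abs(W[:,2]-.075)<.005)]
print(len(s),cv2.minAreaRect((s[:,:2]*1000).astype(np.float32)),np.median(s[:,2]))
E
```

```text
tcp [0.4662 0.0207 0.1569] yaw -2.45 z [ 9.e-04 -6.e-04 -1.e+00] 8.7 j [ 0.1   0.68 -0.39  2.12  0.59  0.45 -0.79] F [ 0.4 -0.4  0.2]
((465.79852294921875, 20.596939086914062), (54.51176834106445, 40.1950569152832), 87.40989685058594)
0 ((0.0, 0.0), (0.0, 0.0), 0.0) nan
  return _methods._mean(a, axis=axis, dtype=dtype,
  ret = ret.dtype.type(ret / rcount)
```

View pics/w4.png

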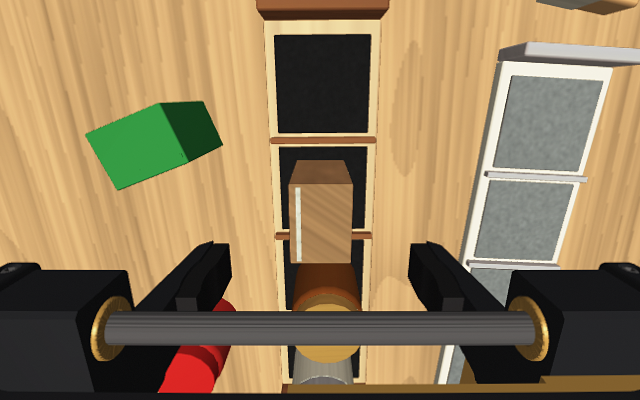

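View pics/top4.png

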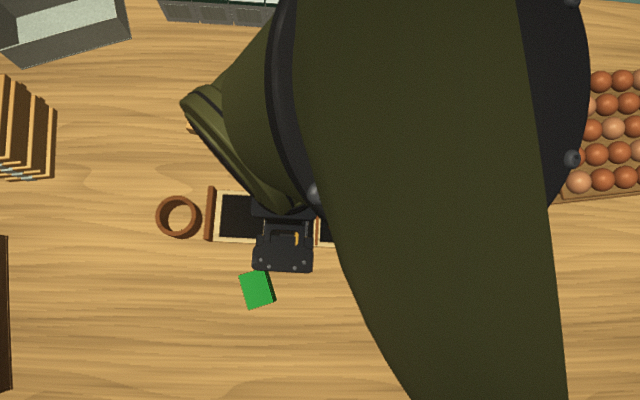

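The carton is centred (px 320,215) and square, with the green look-alike well aside. The arm hides the cheese from the top camera, so I'll check that later. Descending.

move_arm --turn '[[0,0,0],[0,0,0],[0,0,0],[0,0,0],[0,0,0],[0,0,0],[0,0,0],[0,0,0],[0,0,0],[0,0,0],[0,0,0],[0,0,0]]' --translation '[[0,0,-0.02],[0,0,-0.025],[0,0,-0.025],[0,0,-0.02],[0,0,-0.01],[0,0,0],[0,0,0],[0,0,0],[0,0,0],[0,0,0],[0,0,0],[0,0,0]]' --claw '[0.088,0.088,0.088,0.088,0.088,0.088,0.032,0.032,0.032,0.032,0.032,0.032]' --grip_force 15

```text
time_s: 10.0
tcp_pos: [0.4657, 0.0211, 0.0569]
tool_rot: [-0.0, 1.0, -0.022, 0.0]
contact_force: [1.2, 0.4, 0.6]
opening: 0.042
```

move_arm --turn '[[0,0,0],[0,0,0],[0,0,0]]' --translation '[[0,0,0],[0,0,0.004],[0,0,0]]' --claw '[0.032,0.032,0.032]'

```text
time_s: 10.3
tcp_pos: [0.4655, 0.0211, 0.061]
tool_rot: [-0.0, 1.0, -0.022, 0.0]
contact_force: [-0.1, 0.1, -1.2]
opening: 0.0399
```

move_arm --turn '[[0,0,0],[0,0,0],[0,0,0],[0,0,0],[0,0,-0.008],[0,0,-0.008],[0,0,-0.008],[0,0,-0.008],[0,0,-0.008],[0,0,-0.008],[0,0,0],[0,0,0]]' --translation '[[0,0,0.02],[0,0,0.03],[0,0,0.03],[0,0,0.03],[0.017,-0.012,0],[0.03,-0.021,0],[0.036,-0.0256,0],[0.036,-0.0256,0],[0.0335,-0.0238,0],[0.02,-0.014,0],[0,0,0],[0,0,0]]' --claw '[0.032,0.032,0.032,0.032,0.032,0.032,0.032,0.032,0.032,0.032,0.032,0.032]'

```text
time_s: 11.5
tcp_pos: [0.6371, -0.1008, 0.17]
tool_rot: [-0.0, 0.999, -0.046, -0.001]
contact_force: [-0.3, 0.3, -2.4]
opening: 0.0399
```

```bash
python3 w.py 5; python3 pads.py 5
```

```text
tcp [ 0.6371 -0.1008  0.17  ] yaw -5.23 z [-1.9e-03  5.0e-04 -1.0e+00] 11.5 j [ 0.35  0.85 -0.51  1.56  0.51  0.86 -0.44] F [-0.3  0.3 -2.4]
[ 275    0   95   24 2252] [650.6  39.1] [16.7 74. ] 84.5 0.0153
[ 276   39   93   94 8365] [645.5 -16.5] [73.6 74.3] 84.7 0.0152
[ 280  146   85   59 4107] [638.6 -91.1] [53.5 74.4] 84.1 0.015
```

View pics/w5.png

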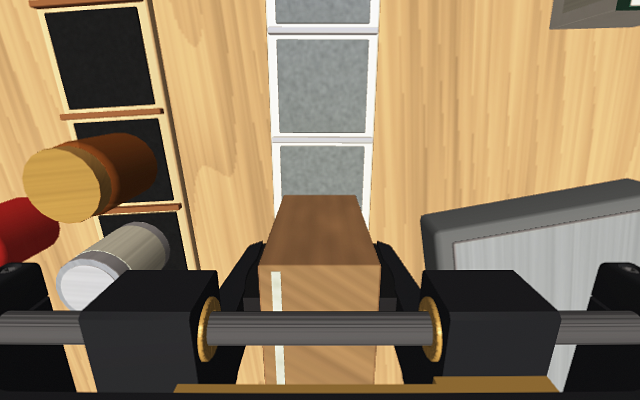

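The carton hangs square over bay 3, with its pad visible at px (322,185). Lowering .170 → .057.

move_arm --turn '[[0,0,0],[0,0,0],[0,0,0],[0,0,0],[0,0,0],[0,0,0],[0,0,0],[0,0,0]]' --translation '[[0,0,-0.015],[0,0,-0.025],[0,0,-0.025],[0,0,-0.025],[0,0,-0.015],[0,0,-0.003],[0,0,0],[0,0,0]]' --claw '[0.032,0.032,0.032,0.032,0.032,0.032,0.032,0.032]'

```text
time_s: 12.35
tcp_pos: [0.6388, -0.1006, 0.0638]
tool_rot: [-0.0, 0.999, -0.045, 0.001]
contact_force: [-0.5, -0.3, -1.9]
opening: 0.0401
```

move_arm --turn '[[0,0,0],[0,0,0],[0,0,0],[0,0,0],[0,0,0]]' --translation '[[-0.001,-0.0005,-0.002],[0,0,-0.002],[0,0,-0.0015],[0,0,-0.0005],[0,0,0]]' --claw '[0.032,0.032,0.032,0.032,0.032]'

```text
time_s: 12.85
tcp_pos: [0.6371, -0.1015, 0.057]
tool_rot: [0.0, 0.999, -0.046, 0.0]
contact_force: [-1.4, -0.1, 1.4]
opening: 0.0396
```

move_arm --turn '[[0,0,0],[0,0,0],[0,0,0],[0,0,0],[0,0,0],[0,0,0],[0,0,0],[0,0,0]]' --translation '[[0,0,0],[0,0,0],[0,0,0],[0,0,0.01],[0,0,0.025],[0,0,0.035],[0,0,0.035],[0,0,0]]' --claw '[0.088,0.088,0.088,0.088,0.088,0.088,0.088,0.088]'

```text
time_s: 13.65
tcp_pos: [0.6405, -0.1009, 0.1676]
tool_rot: [-0.0, 0.999, -0.046, 0.005]
contact_force: [0.8, 0.2, 0.9]
opening: 0.0879
```

move_arm --turn '[[0,0,0.008],[0,0,0.008],[0,0,0.008],[0,0,0.008],[0,0,0.008],[0,0,0.008],[0,0,0],[0,0,0],[0,0,0]]' --translation '[[-0.017,0.004,0],[-0.03,0.0065,0],[-0.036,0.008,0],[-0.036,0.008,0],[-0.0335,0.0075,0],[-0.019,0.004,0],[0,0,0],[0,0,0],[0,0,0]]' --claw '[0.088,0.088,0.088,0.088,0.088,0.088,0.088,0.088,0.088]'

```text
time_s: 14.55
tcp_pos: [0.4674, -0.0635, 0.1619]
tool_rot: [-0.0, 1.0, -0.022, 0.001]
contact_force: [0.1, 0.7, 0.9]
opening: 0.088
```

```bash
python3 w.py 6; python3 - <<'E'
from h import *
W=np.load('w6W.npy').reshape(-1,3)
s=W[(abs(W[:,0]-.467)<.045)&(abs(W[:,1]+.064)<.042)&(abs(W[:,2]-.093)<.005)]
print(cv2.minEnclosingCircle((s[:,:2]*1000).astype(np.float32)))
E
```

```text
tcp [ 0.4674 -0.0635  0.1619] yaw -2.51 z [ 2.3e-03  2.0e-04 -1.0e+00] 14.55 j [ 0.32  0.68 -0.45  2.1   0.62  0.49 -0.64] F [0.1 0.7 0.9]
((467.4637451171875, -64.5521469116211), 26.085451126098633)
```

View pics/w6.png

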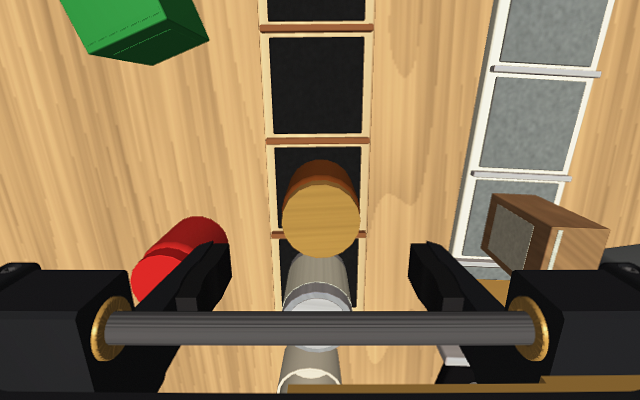

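move_arm --turn '[[0,0,0],[0,0,0],[0,0,0],[0,0,0],[0,0,0],[0,0,0],[0,0,0],[0,0,0],[0,0,0],[0,0,0]]' --translation '[[0,-0.001,-0.02],[0,0,-0.025],[0,0,-0.025],[0,0,-0.025],[0,0,-0.014],[0,0,-0.001],[0,0,0],[0,0,0],[0,0,0],[0,0,0]]' --claw '[0.088,0.088,0.088,0.088,0.088,0.088,0.05,0.05,0.05,0.05]' --grip_force 25

```text
time_s: 15.6
tcp_pos: [0.4663, -0.0645, 0.0524]
tool_rot: [-0.0, 1.0, -0.022, 0.001]
contact_force: [2.3, 0.3, -0.2]
opening: 0.0583
```

move_arm --turn '[[0,0,0],[0,0,0],[0,0,0]]' --translation '[[0,0,0],[0,0,0.004],[0,0,0]]' --claw '[0.05,0.05,0.05]'

```text
time_s: 15.9
tcp_pos: [0.4652, -0.0645, 0.056]
tool_rot: [0.0, 1.0, -0.022, -0.0]
contact_force: [0.7, 0.2, -2.8]
opening: 0.0555
```

move_arm --turn '[[0,0,0],[0,0,0],[0,0,0],[0,0,0],[0,0,-0.008],[0,0,-0.008],[0,0,-0.008],[0,0,-0.008],[0,0,-0.008],[0,0,-0.008],[0,0,0],[0,0,0]]' --translation '[[0,0,0.02],[0,0,0.03],[0,0,0.03],[0,0,0.03],[0.018,0.0047,0],[0.032,0.0085,0],[0.038,0.01,0],[0.038,0.01,0],[0.0345,0.009,0],[0.02,0.0053,0],[0,0,0],[0,0,0]]' --claw '[0.05,0.05,0.05,0.05,0.05,0.05,0.05,0.05,0.05,0.05,0.05,0.05]'

```text
time_s: 17.1
tcp_pos: [0.6446, -0.0171, 0.1647]
tool_rot: [0.0, 0.999, -0.045, -0.002]
contact_force: [0.5, -0.5, -4.1]
opening: 0.0553
```

```bash
python3 w.py 7; python3 pads.py 7
```

```text
tcp [ 0.6446 -0.0171  0.1647] yaw -5.18 z [-3.1e-03 -6.0e-04 -1.0e+00] 17.1 j [ 0.23  0.86 -0.52  1.57  0.52  0.86 -0.58] F [ 0.5 -0.5 -4.1]
[ 276   36   95   97 8664] [653.3  68. ] [74.1 74.6] 84.1 0.0152
[ 280  145   86   70 4678] [646.1 -11. ] [62.5 74.5] 83.8 0.0151
```

View pics/w7.png

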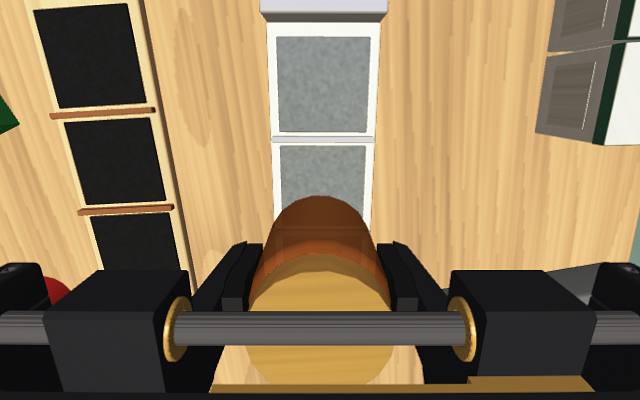

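The jar hangs upright over bay 2, and bay 1's pad at (325,85) is free. Lowering.

move_arm --turn '[[0,0,0],[0,0,0],[0,0,0],[0,0,0],[0,0,0],[0,0,0],[0,0,0],[0,0,0]]' --translation '[[0,0,-0.015],[0,0,-0.025],[0,0,-0.025],[0,0,-0.025],[0,0,-0.014],[0,0,-0.003],[0,0,0],[0,0,0]]' --claw '[0.05,0.05,0.05,0.05,0.05,0.05,0.05,0.05]'

```text
time_s: 17.95
tcp_pos: [0.6468, -0.0168, 0.0598]
tool_rot: [-0.0, 0.999, -0.046, 0.001]
contact_force: [0.4, 0.3, -3.2]
opening: 0.0553
```

move_arm --turn '[[0,0,0],[0,0,0],[0,0,0],[0,0,0],[0,0,0]]' --translation '[[-0.0005,0,-0.003],[0,0,-0.002],[0,0,-0.0015],[0,0,-0.0005],[0,0,0]]' --claw '[0.05,0.05,0.05,0.05,0.05]'

```text
time_s: 18.45
tcp_pos: [0.6457, -0.0169, 0.0525]
tool_rot: [0.0, 0.999, -0.045, 0.0]
contact_force: [-3.1, -0.6, 5.1]
opening: 0.0551
```

move_arm --turn '[[0,0,0],[0,0,0],[0,0,0],[0,0,0],[0,0,0],[0,0,0],[0,0,0],[0,0,0]]' --translation '[[0,0,0],[0,0,0],[0,0,0],[0,0,0.01],[0,0,0.025],[0,0,0.035],[0,0,0.035],[0,0,0]]' --claw '[0.088,0.088,0.088,0.088,0.088,0.088,0.088,0.088]'

```text
time_s: 19.25
tcp_pos: [0.649, -0.0159, 0.1626]
tool_rot: [-0.001, 0.999, -0.046, 0.005]
contact_force: [1.1, 0.5, 0.8]
opening: 0.0876
```

move_arm --turn '[[0,0,0.008],[0,0,0.008],[0,0,0.008],[0,0,0.008],[0,0,0.008],[0,0,0.008],[0,0,0],[0,0,0],[0,0,0]]' --translation '[[-0.018,-0.012,0],[-0.031,-0.022,0],[-0.036,-0.0255,0],[-0.036,-0.0255,0],[-0.036,-0.0245,0],[-0.024,-0.016,0],[-0.003,-0.0015,0],[0,0,0],[0,0,0]]' --claw '[0.088,0.088,0.088,0.088,0.088,0.088,0.088,0.088,0.088]'

```text
time_s: 20.15
tcp_pos: [0.4633, -0.1429, 0.157]
tool_rot: [-0.0, 1.0, -0.021, 0.001]
contact_force: [0.7, 0.4, 1.0]
opening: 0.0879
```

```bash
python3 w.py 8; python3 - <<'E'
from h import *
W=np.load('w8W.npy').reshape(-1,3)
s=W[(abs(W[:,0]-.463)<.045)&(abs(W[:,1]+.144)<.042)&(abs(W[:,2]-.090)<.005)]
print(cv2.minEnclosingCircle((s[:,:2]*1000).astype(np.float32)))
E
```

```text
tcp [ 0.4633 -0.1429  0.157 ] yaw -2.4 z [ 2.5e-03  9.0e-04 -1.0e+00] 20.15 j [ 0.51  0.71 -0.49  2.06  0.65  0.52 -0.5 ] F [0.7 0.4 1. ]
((460.79754638671875, -145.1034393310547), 27.122896194458008)
```

View pics/w8.png

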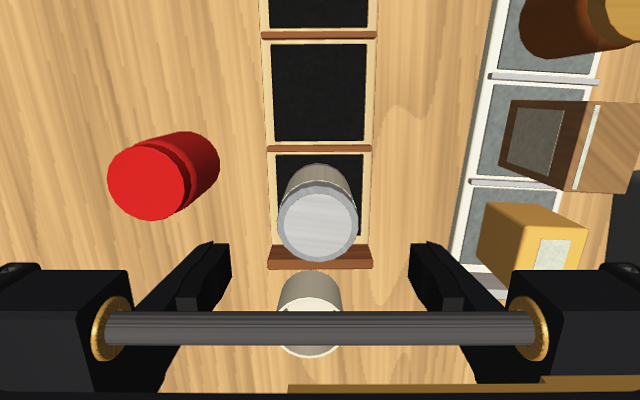

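The tin is at px (318,222), and carton, jar and cheese all stand in the carrier. Small correction, then descend.

move_arm --turn '[[0,0,0],[0,0,0],[0,0,0],[0,0,0],[0,0,0],[0,0,0],[0,0,0],[0,0,0],[0,0,0],[0,0,0]]' --translation '[[-0.001,-0.002,-0.02],[-0.001,0,-0.025],[0,0,-0.025],[0,0,-0.02],[0,0,-0.014],[0,0,-0.001],[0,0,0],[0,0,0],[0,0,0],[0,0,0]]' --claw '[0.088,0.088,0.088,0.088,0.088,0.088,0.048,0.048,0.048,0.048]' --grip_force 20

```text
time_s: 21.2
tcp_pos: [0.4599, -0.1461, 0.0523]
tool_rot: [0.0, 1.0, -0.022, 0.001]
contact_force: [1.0, 0.5, 0.1]
opening: 0.0579
```

move_arm --turn '[[0,0,0],[0,0,0],[0,0,0]]' --translation '[[0,0,0],[0,0,0.004],[0,0,0]]' --claw '[0.048,0.048,0.048]'

```text
time_s: 21.5
tcp_pos: [0.4594, -0.146, 0.0561]
tool_rot: [-0.0, 1.0, -0.022, 0.0]
contact_force: [-0.3, -0.2, -2.0]
opening: 0.0532
```

move_arm --turn '[[0,0,0],[0,0,0],[0,0,0],[0,0,0],[0,0,-0.007],[0,0,-0.007],[0,0,-0.007],[0,0,-0.007],[0,0,-0.007],[0,0,-0.007],[0,0,-0.006],[0,0,0]]' --translation '[[0,0,0.02],[0,0,0.03],[0,0,0.03],[0,0,0.03],[0.018,0.02,0],[0.03,0.033,0],[0.033,0.036,0],[0.033,0.036,0],[0.033,0.036,0],[0.03,0.033,0],[0.017,0.019,0],[0,0,0]]' --claw '[0.048,0.048,0.048,0.048,0.048,0.048,0.048,0.048,0.048,0.048,0.048,0.048]'

```text
time_s: 22.7
tcp_pos: [0.6547, 0.0724, 0.1654]
tool_rot: [-0.002, 0.999, -0.043, 0.001]
contact_force: [-0.7, 0.3, -1.0]
opening: 0.0531
```

move_arm --turn '[[0,0,0],[0,0,0]]' --translation '[[0,0,0],[0,0,0]]' --claw '[0.048,0.048]'

```text
time_s: 22.9
tcp_pos: [0.6524, 0.0651, 0.1651]
tool_rot: [0.001, 0.999, -0.046, -0.001]
contact_force: [-0.3, -0.1, -2.3]
opening: 0.0532
```

```bash
python3 w.py 9; python3 pads.py 9
```

```text
tcp [0.6524 0.0651 0.1651] yaw -5.28 z [-0.0022 -0.0022 -1.    ] 22.9 j [ 0.1   0.87 -0.52  1.53  0.52  0.88 -0.7 ] F [-0.3 -0.1 -2.3]
[ 279  142   87   73 4967] [653.8  72.2] [65.5 74.5] 84.5 0.015
```

View pics/w9.png

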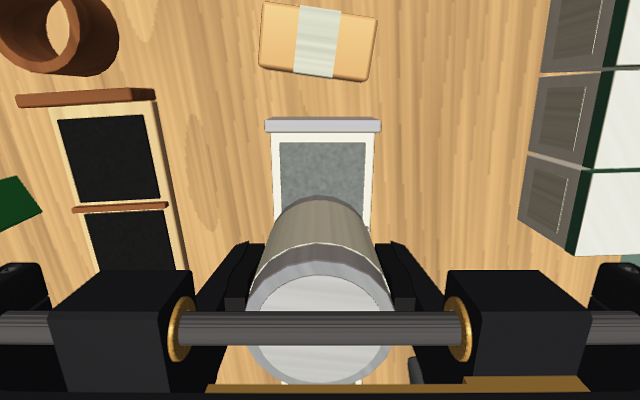

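The tin hangs over bay 1 (pad px 322,180). Lowering.

move_arm --turn '[[0,0,0],[0,0,0],[0,0,0],[0,0,0],[0,0,0],[0,0,0],[0,0,0],[0,0,0]]' --translation '[[0,0.001,-0.015],[0,0,-0.025],[0,0,-0.025],[0,0,-0.025],[0,0,-0.014],[0,0,-0.003],[0,0,0],[0,0,0]]' --claw '[0.048,0.048,0.048,0.048,0.048,0.048,0.048,0.048]'

```text
time_s: 23.75
tcp_pos: [0.6544, 0.0684, 0.0598]
tool_rot: [-0.0, 0.999, -0.046, 0.001]
contact_force: [0.1, 0.6, -1.5]
opening: 0.0534
```

move_arm --turn '[[0,0,0],[0,0,0],[0,0,0],[0,0,0],[0,0,0]]' --translation '[[-0.0005,-0.001,-0.003],[0,0,-0.002],[0,0,-0.0015],[0,0,-0.0005],[0,0,0]]' --claw '[0.048,0.048,0.048,0.048,0.048]'

```text
time_s: 24.25
tcp_pos: [0.6532, 0.067, 0.0524]
tool_rot: [0.0, 0.999, -0.046, 0.0]
contact_force: [-2.3, -1.4, 4.7]
opening: 0.053
```

move_arm --turn '[[0,0,0],[0,0,0],[0,0,0],[0,0,0],[0,0,0],[0,0,0],[0,0,0],[0,0,0]]' --translation '[[0,0,0],[0,0,0],[0,0,0],[0,0,0.01],[0,0,0.025],[0,0,0.035],[0,0,0.035],[0,0,0.035]]' --claw '[0.088,0.088,0.088,0.088,0.088,0.088,0.088,0.088]'

```text
time_s: 25.05
tcp_pos: [0.653, 0.0673, 0.1938]
tool_rot: [-0.0, 0.999, -0.045, 0.0]
contact_force: [-0.1, -0.2, 0.1]
opening: 0.0882
```

move_arm --turn '[[0,0,0],[0,0,0],[0,0,0],[0,0,0],[0,0,0],[0,0,0],[0,0,0]]' --translation '[[-0.01,0.01,0.035],[-0.015,0.01,0.035],[-0.015,0.01,0.035],[-0.01,0.01,0.02],[0,0,0],[0,0,0],[0,0,0]]' --claw '[0.088,0.088,0.088,0.088,0.088,0.088,0.088]'

```text
time_s: 25.75
tcp_pos: [0.6029, 0.1057, 0.3154]
tool_rot: [0.001, 0.999, -0.046, -0.001]
contact_force: [0.3, -0.1, -1.4]
opening: 0.088
```

```bash
python3 w.py 10; cat > fin.py <<'E'
from h import *
import sys
yaw=-.092; A=np.array([[np.cos(yaw),-np.sin(yaw)],[np.sin(yaw),np.cos(yaw)]])
B=dict(tin=(653.6,67.7,.09),jar=(645.8,-17,.093),carton=(638,-101.6,.095),cheese=(630.2,-186.2,.075))
p,d=ctrl.read_camera('side'); cv2.imwrite(f'pics/side{sys.argv[1]}.png',p)
for n,W in [('wrist',np.load(f'w{sys.argv[1]}W.npy')),('side',cloud('side',d))]:
  W=W.reshape(-1,3)
  for k,(x,y,z) in B.items():
    s=W[(abs(W[:,0]-x/1e3)<.045)&(abs(W[:,1]-y/1e3)<.04)&(abs(W[:,2]-z)<.005)]
    if len(s)<100: print(n,k,'few',len(s)); continue
    q=(s[:,:2]*1000).astype(np.float32)
    c=cv2.minEnclosingCircle(q) if k in('tin','jar') else cv2.minAreaRect(q)
    print(n,k,len(s),np.round(c[0],1),np.round(c[1:][0],1),'bay err xy',np.round(A.T@(np.array(c[0])-[x,y]),1),'top',np.median(s[:,2]).round(4),c[2] if len(c)>2 else '')
E
python3 fin.py 10
```

```text
tcp [0.6029 0.1057 0.3154] yaw -5.28 z [-0.002  -0.0015 -1.    ] 25.75 j [ 0.08  0.66 -0.6   1.51  0.4   1.1  -0.7 ] F [ 0.3 -0.1 -1.4]
wrist tin 1689 [652.3  68.5] 26.9 bay err xy [-1.4  0.7] top 0.0903 
wrist jar 1339 [645.1 -16.4] 26.3 bay err xy [-0.8  0.5] top 0.0928 
wrist carton 133 [637.9 -76.2] [ 4.6 39.3] bay err xy [-2.4 25.2] top 0.094 84.60966491699219
wrist cheese 1075 [ 628.6 -185.8] [54.  47.9] bay err xy [-1.7  0.2] top 0.0747 84.3158950805664
side tin 438 [652.   66.7] 27.6 bay err xy [-1.5 -1.1] top 0.0889 
side jar 479 [644.8 -19. ] 26.8 bay err xy [-0.8 -2.1] top 0.0915 
side carton 590 [ 636.1 -103.6] [54.4 40.7] bay err xy [-1.7 -2.2] top 0.0938 84.09029388427734
side cheese 820 [ 629.  -188.1] [54.7 49.3] bay err xy [-1. -2.] top 0.0745 85.41898345947266
```

View pics/w10.png

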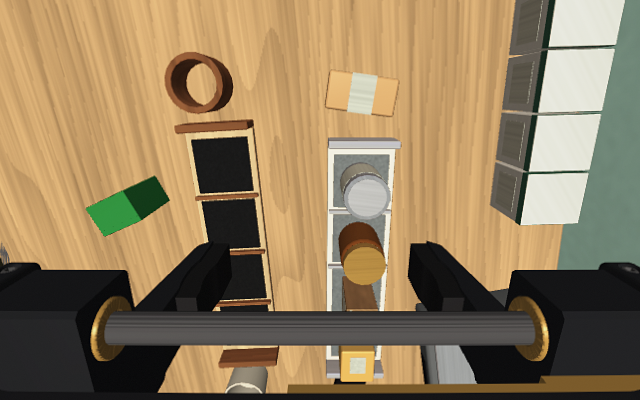

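View pics/side10.png

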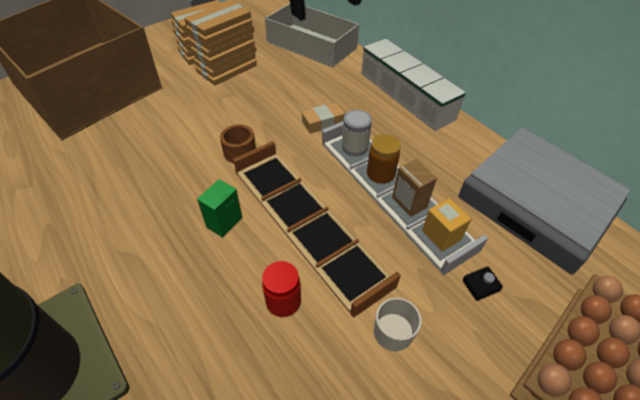

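All four stand in mirrored order: tin (356,130), jar (383,158), carton (413,188), cheese (447,225). Each is within about 2.5 mm of its bay middle at the right height, and the arm is clear.

```bash
python3 -c "
from plant import ctrl
print(ctrl.job_done())"
```

```text
the job is handed in; nothing more can be done
None
```

I moved the cheese, carton, jar and tin, in that order, into the carrier. It now holds, from the left, tin, jar, carton and cheese, the reverse of the rack. Each was lowered until the wrist force showed floor contact, then released; the job was handed in at about 26 s.

**Last checks:**
- **Position:** all four stand upright within about 2.5 mm of their bay middles. The side camera measured all four, and the wrist camera tin, jar and cheese.
- **Height:** tops were at 89–90 mm (tin), 92–93 mm (jar), 94 mm (carton) and 75 mm (cheese), which matches standing on the bay floor.
- **Look-alikes:** the green carton and red jar were not touched.

**Disagreements and gaps:**
- The top camera read about 4 mm further in x than the wrist and side cameras. I worked from the wrist camera, which agreed with the side camera to about 1 mm in x; in y they differed by 1–3 mm.
- In the final wrist view the gripper hid most of the carton, so its +25 mm reading there is meaningless. Its final position rests on the side camera alone.

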